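# Torque the prism clip nut with a click wrench

### The arm

A 6-joint arm with a two-finger parallel gripper is mounted at the origin on the work surface. World frame = base frame: x ahead of the robot, y to its left, z up, the work surface at z = 0. Lengths are in m, angles in rad, forces in N, time in s.
With the tool pointing down it reaches from about 0.3 to 0.775 m from the base axis. Payload 14.6 kg.
Tool frame: the origin (TCP) lies on the centre line of the jaws, within the pads' length; the fingertips stand ctrl.tcp_to_tips ahead of it and the grasp point (between the pads) lies 2 mm behind it (ctrl.tcp_to_tips is the distance from the TCP to the fingertips, in m); z points along the fingers, y is the line along which they close (so a half turn about z gives the same grasp; the last joint's range is limited). The gripper opens to 94 mm and grips with 3 to 60 N. Pads are 16 mm wide; open, the fingers measure 119 mm over their backs; the gripper's body (75 mm by 177 mm) begins 78 mm behind the grasp point.
Start: joints at [1.248, 0.3, 1.521, -0, 1.321, -0.067], TCP at [0.139, 0.532, 0.222] pointing down, gripper open.
Joint ranges: [-3.03, 3.03], [-0.79, 2.21], [0.23, 2.52], [-1.04, 4.18], [0, 3.07], [-2.55, 2.55]. Speed limits (rad/s): [2.22, 2.22, 2.57, 3.14, 3.14, 3.14].

### API

Orientations are given as [roll, pitch, yaw] about the fixed x, y, z axes, in that order (R = Rz(yaw) Ry(pitch) Rx(roll)).
In Python, from station import telemetry, viewer, hand_in, ctrl gives the robot as it stands.
- The arm moves only by the tool step_arm, never from a script. Its argument "plan" is a list of rows, each an object of numbers: "dx", "dy", "dz": the shift along the tool's x, y, z scaled (see below); "rx", "ry", "rz": the turn, a rotation vector about the tool's x, y, z scaled (see below); "claw": the closure, from 0 (fully open) to 1 (shut). In form: [{"dx": .., "dy": .., "dz": .., "rx": .., "ry": .., "rz": .., "claw": ..}, ...]. A call has 1 to 10 rows; each row shifts and turns the commanded pose from where the row before left it, along the tool's axes as they then stand; what a row does not reach is not made up. The controller multiplies each number of a shift by 0.1 m and each number of a turn by 90 degrees. A row lasts 1/10 s, in which the tool goes at most 50 mm and 8.59 degrees, less where a joint would pass 70% of its speed; a pose out of reach is approached as far as the arm can. A call with a number of a shift or a turn outside -1 to 1 is refused whole. A call with a gripper value outside its range is refused whole. The fingers move at their own pace and stop on an object; "grip_force" is the grip in N (left out, the last holds). Time passes only in rows, so rows that do not move let the fingers close. It gives the time, the measured TCP pose, the force, the opening and the grip force at its end, in the units of the state.
- telemetry.get_obs(): the state, without advancing time (a new reading comes with each control period).
- viewer.camera(name): name is "scene" or "side" or "wrist"; returns a dict with "img" (420x560x3 uint8, red, green, blue), "z_map" (420x560 float32, m along the optical axis (not along the pixel's ray), 0 where there is no reading), "fx", "fy", "cx", "cy" (pixels), "dist" ([k1, k2, p1, p2, k3] as OpenCV has them; the pictures are not rectified), "R" (3x3) and "t" (3): a world point X has camera coordinates R X + t; the wrist camera has in their place "tool_from_camera" (4x4, takes a point from camera to tool coordinates, whose origin is the TCP and whose axes are the flange's). Camera axes: x right, y down, z forward; pixel columns grow to the right and rows downward; lengths in m; the calibration is good to about 2 mm. A picture is of the moment at which its call begins: read the wrist's pose just before it.
- hand_in(): hands the job in; it is judged then, once.
Trained networks look in a picture, given as the dict that the camera call returned (one of the last four; its "shot" number tells which), for a name from the list of things; names that differ only in an ending like _2 or _b are one class to them, and where a whole thing is asked for, a point or a joint stands for the part that bears it (a point fixed in the world has none). Each returns a list of dicts, best first, with "score" (0 to 1); they miss things now and then, are a little off and sometimes report something else, mostly with a low value. They report only what shows in the picture. A call takes as long as a camera call. They do not tell look-alikes from the thing itself.
- viewer.recognise(target, picture): "rect" ([left, top, right, bottom] in pixels, round what is visible of it).
The state is a dict: "time_s": time; "qpos": joint angles; "joint_vel": joint speeds; "tau": joint torques, N m; "ee_pos": TCP position; "eef_rot": TCP orientation; "force": force on the tool from outside, world axes, zero at the start; "moment": the same for the moment, N m; "grip_width": finger opening in m; "grip_force": force on a finger pad.
Only numpy, scipy, OpenCV 4.12 (cv2) and the standard library are available. Lean on these libraries where they do the work, as an engineer would, in place of code of your own. Each camera call takes 0.05 s, during which the arm holds its last target. There are 200 camera calls.

### The job

Take the click torque wrench from its wooden rest, fit its square socket fully down over the brass nut of the prism clip, and tighten the nut clockwise until the wrench breaks over with its click, stopping at once rather than pulling on through the click. Then lift the wrench off and lay it back in its rest the way it lay, without dropping it, touching the glass prism or disturbing the other things on the bench.

Things in the scene. Friction and masses are not known exactly. Their poses are not given: they have to be found in the camera images.
- wrench_grip (a point): Centre of the black rubber grip of the click torque wrench, on the handle's axis; +x to the head, +z up. The wrench is 247 mm long, 0.4 kg, balanced at x = +46 mm. The grip is a bar 24 mm wide and high, x = -70 to +35 mm; then a steel tube 18 mm thick to the head. The socket's axis is at x = +145 mm, pointing down: its roof is 16 mm, its open rim 30 mm below the handle's axis
- wrench_head (a point): Top of the wrench's head on the socket's axis, 14 mm above the handle's axis; axes as the grip's. The handle is rigid with head and socket until turned clockwise (from above) with 1.3 Nm, some 9 N at the grip's centre. Then it gives about this axis while the moment falls, to half by 0.11 rad (16 mm at the grip). Beyond 0.15 rad the nut counts as overtightened; let go, it straightens
- wrench_socket (a point): Centre of the roof inside the wrench's square socket, on its axis. The socket opens downwards, 14 mm deep, 33.5 mm square (44 mm outside), sides along this point's x and y; +x points from handle to head, +z up. It turns with the nut, not with the handle when that gives. With the socket fully down on the nut, this point is at nut_top. Under load it binds on the nut: ease back before lifting
- nut_top (a point): Centre of the top of the square brass nut, 30 mm wide, 16 mm high, upper 5 mm bevelled to 23 mm; sides along x and y, +z up; 54 mm above the bench. Tightens clockwise from above. Finger tight: it takes 5 to 7 N at the wrench's grip to move (a halted hand reads less), more as it goes, and some 0.2 to 0.7 rad to the wrench's click; how much cannot be seen beforehand. It stays where left
- jig: Grey cast base plate holding clip and prism, fixed to the bench, 190 mm (x) by 165 mm (y = -38 to +127), 16 mm thick; origin on the bench under the nut's axis, +z up. The steel clip's 28 mm wide tail lies flat under the nut, top 37 mm above the bench, rises from y = +43 mm and ends on the prism's edge 75 mm above the bench. The -y side of the nut is free for the wrench's handle
- prism: Curved clear glass prism, triangular in section, 150 mm long, held in the jig under the clip's lip; its origin and axes are the jig's, and the glass lies at x = -81 to +81 mm, y = +48 to +98 mm, up to 68 mm above the bench. Must not be touched
- rest_grip (a point): Point of the fixed wooden wrench rest where the grip's centre lies, 50 mm above the bench; +x to where the head lies, +z up. A 190 x 74 mm board with two saddles 22 mm thick at x = +75 mm (floor 41 mm high) and x = -52 mm (38 mm high), each with cheeks 10 mm high, 46 mm apart. Fingers have room between them, x = -41 to +64 mm, down to the board 12 mm above the bench
- bottle: Cobalt blue glass bottle with a cork, 64 mm thick, 165 mm high; origin at the centre of its underside. To be left alone
- beaker: Dented aluminium beaker, 66 mm thick, 88 mm high; origin at the centre of its underside. To be left alone
- pusher: Wooden pusher with a rubber tip lying on the bench, 166 mm long, 18 mm thick; origin at the middle of its length on the bench, +x to the tip. To be left alone
- funnel_stand: Brass funnel in a small steel stand, foot 110 mm across, 202 mm high; origin at the centre of its foot. To be left alone
Not all that is in view belongs to the job. There is more than one size of the part that bears wrench_grip; the job needs the larger. Of the things that look like the part that bears rest_grip, take the one that is farthest to the robot's right at the start.

How it is judged:
By the outcome, as a careful person would: the job done as asked, in the order asked, and still so for the second after the job is handed in, with the robot touching nothing.
It also fails if it takes over 72 s, if anything falls off the work surface, if the arm or the gripper's body presses on something with over 40 N, if the wrist force passes 120 N, or if a joint passes its speed limit or range.

## Working session

There is one attempt and no reset: what is moved stays moved. The work goes in short steps, Python scripts to look and compute and a tool call to move; the robot and the scene stay as the last step left them, time stands still between calls to the robot, and variables do not carry over. Pictures are saved under pics/ and viewed, at most 10 in all, crops included, and the job is handed in when it is done.

Besides the shell and the picture viewer there is one more tool, called as name(argument=value, ...) on one line, values as JSON. step_arm: Moves the arm, as the interface text tells. Shifts and turns lie within -1 to 1; 1 stands for 0.1 m of shift or 90 degrees of turn. Its arguments: {"type":"object","properties":{"plan":{"type":"array"},"grip_force":{"type":"number"}},"required":["plan"]}

```bash
mkdir -p pics; ls
cat > h.py <<'E'
import numpy as np, cv2
from station import telemetry, viewer, ctrl
def snap(name):
    o=telemetry.get_obs(); p=viewer.camera(name)
    if 'R' in p: R,t=np.array(p['R']),np.array(p['t'])
    else:
        from scipy.spatial.transform import Rotation as Ro
        T=np.eye(4);T[:3,:3]=Ro.from_euler('xyz',o['eef_rot']).as_matrix();T[:3,3]=o['ee_pos']
        M=np.linalg.inv(T@np.array(p['tool_from_camera']));R,t=M[:3,:3],M[:3,3]
    p['Rw'],p['tw']=R,t
    p['K']=np.array([[p['fx'],0,p['cx']],[0,p['fy'],p['cy']],[0,0,1.]])
    return p
def save(p,f,s=1.0): cv2.imwrite('pics/'+f,cv2.cvtColor(p['img'],cv2.COLOR_RGB2BGR))
def cloud(p):
    h,w=p['z_map'].shape
    uv=np.stack(np.meshgrid(np.arange(w),np.arange(h)),-1).reshape(-1,1,2).astype(float)
    n=cv2.undistortPoints(uv,p['K'],np.array(p['dist'],float)).reshape(h,w,2)
    z=p['z_map'][...,None]
    X=np.concatenate([n*z,z],-1)
    return (X-p['tw'])@p['Rw']
def ray_at_z(p,uv,z):
    n=cv2.undistortPoints(np.array(uv,float).reshape(-1,1,2),p['K'],np.array(p['dist'],float)).reshape(-1,2)
    d=np.c_[n,np.ones(len(n))]@p['Rw']; c=-p['tw']@p['Rw']
    return c+d*((z-c[2])/d[:,2])[:,None]
E
python3 - <<'E'
from h import *
print(telemetry.get_obs(), ctrl.tcp_to_tips)
for n in ['scene','side']:
    p=snap(n); save(p,n+'0.png')
    X=cloud(p); np.savez(n+'0.npz',X=X,img=p['img'])
    for t in ['wrench_grip','wrench_head','nut_top','jig','rest_grip','prism','bottle','beaker','pusher','funnel_stand']:
        for r in viewer.recognise(t,p)[:4]:
            l,a,b,d=r['rect'];c=X[int((a+d)/2),int((l+b)/2)]
            print(n,t,round(r['score'],2),np.round(r['rect']),c.round(3))
E
```

```text
pics
{'time_s': 0.0, 'qpos': array([ 1.24841779e+00,  3.00495944e-01,  1.52158325e+00, -3.70471737e-06,
        1.32071221e+00, -6.66298242e-02]), 'joint_vel': array([-0.00018697, -0.00086899,  0.00102821,  0.000165  , -0.0011738 ,
       -0.00162552]), 'tau': array([-1.13074275e-03, -5.31805408e+01, -3.52740884e+01,  7.08012516e-02,
        2.43549328e-02, -8.16635634e-05]), 'ee_pos': array([0.13907441, 0.53187038, 0.22187178]), 'eef_rot': array([-3.14039632e+00, -7.62330963e-05,  2.88584482e+00]), 'force': array([-0.47814571,  0.97067351,  0.54595579]), 'moment': array([ 0.08549818,  0.01541758, -0.00666979]), 'grip_force': 0.0, 'grip_width': 0.09386677263665326} 0.017
scene wrench_grip 0.88 [134. 212. 227. 275.] [ 0.564 -0.214  0.051]
scene wrench_grip 0.58 [ 40. 224.  96. 274.] [ 0.411 -0.432  0.001]
scene wrench_grip 0.58 [129. 215. 207. 277.] [ 0.518 -0.234  0.013]
scene wrench_head 0.74 [ 38. 224.  97. 277.] [ 0.436 -0.433  0.016]
scene wrench_head 0.65 [133. 213. 225. 275.] [ 0.556 -0.217  0.045]
scene nut_top 0.47 [300. 207. 318. 218.] [0.599 0.076 0.056]
scene jig 0.84 [276
[... 756 characters left out ...]
6. 200.] [ 0.513 -0.232  0.008]
side prism 0.82 [215. 250. 280. 289.] [0.582 0.17  0.053]
side bottle 0.92 [156. 212. 197. 279.] [0.726 0.209 0.11 ]
side bottle 0.6 [283. 168. 370. 191.] [ 0.539 -0.237  0.012]
side beaker 0.7 [ 97. 288. 181. 388.] [0.674 0.408 0.091]
side beaker 0.55 [227. 340. 272. 397.] [0.49  0.347 0.006]
side pusher 0.68 [ 95. 286. 180. 388.] [0.674 0.408 0.098]
side pusher 0.61 [280. 176. 300. 187.] [ 0.618 -0.149  0.047]
side pusher 0.5 [248. 139. 273. 175.] [ 0.763 -0.258  0.014]
side pusher 0.36 [228. 340. 271. 400.] [0.489 0.348 0.006]
side funnel_stand 0.68 [ 98. 289. 178. 387.] [0.672 0.408 0.097]
side funnel_stand 0.25 [285. 168. 370. 191.] [ 0.538 -0.243  0.007]
```

View pics/scene0.png

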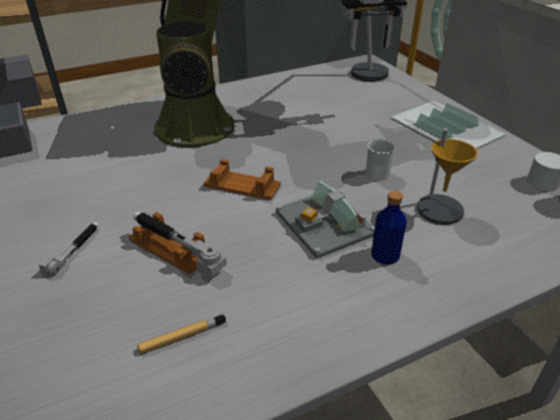

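View pics/side0.png

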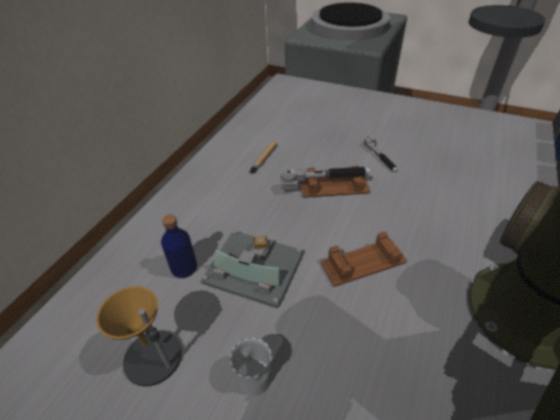

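The scene shows the large wrench in the right-hand rest (scene px 135–225, 212–275). The small wrench, px 40–97, is a decoy, and so is the empty rest near px 240,180. The jig with its brass nut is near px 309,213. I'll refine the poses from the depth clouds.

Run:
```python
from h import *
print(telemetry.get_obs()['time_s'])
for n in ['scene','side']:
    d=np.load(n+'0.npz');X=d['X'];I=d['img'].astype(int)
    m=(X[...,0]>.38)&(X[...,0]<.68)&(X[...,1]>-.33)&(X[...,1]<-.1)&(X[...,2]>.045)&(X[...,2]<.08)
    mx=I.max(-1)-I.min(-1)
    blk=m&(I.max(-1)<60); P=X[blk]
    print(n,'black',len(P)); 
    w=X[m&(mx<40)]; 
    for Q in (P,w):
        c=Q[:,:2].mean(0);u,s,v=np.linalg.svd(Q[:,:2]-c); a=(Q[:,:2]-c)@v[0]
        print(len(Q),c,v[0],np.degrees(np.arctan2(v[0][1],v[0][0])),a.min(),a.max(),np.percentile(Q[:,2],[5,50,95]))
    yel=(I[...,0]>150)&(I[...,0]-I[...,2]>60)&(X[...,0]>.5)&(X[...,0]<.68)&(X[...,1]>0)&(X[...,1]<.15)
    Q=X[yel];print('nut',len(Q),Q.mean(0),Q.min(0),Q.max(0))
    j=(X[...,0]>.4)&(X[...,0]<.75)&(X[...,1]>0)&(X[...,1]<.3)&(X[...,2]>.009)&(X[...,2]<.022)
    Q=X[j][:,:2].astype(np.float32); print('jig',len(Q),cv2.minAreaRect(Q))
```

```text
1.1
scene black 532
532 [ 0.50544238 -0.24129528] [0.89425938 0.44754905] 26.5865420760482 -0.06942588202986162 0.1543536150663902 [0.04717092 0.05939353 0.06289639]
1167 [ 0.55410886 -0.2144765 ] [0.88371747 0.46802077] 27.905896992647822 -0.13932279641291015 0.10725489439485907 [0.0472205  0.05936295 0.06455205]
nut 26 [0.59764354 0.07689958 0.05568895] [0.58259259 0.06597094 0.05313696] [0.61198781 0.08989762 0.05887957]
jig 2411 ((0.5700392127037048, 0.11416267603635788), (0.3668522238731384, 0.17585252225399017), 8.080567359924316)
side black 288
288 [ 0.48357901 -0.23419334] [0.88093662 0.47323428] 28.244446055476825 -0.05504549495658556 0.11091489163893148 [0.04650095 0.05738909 0.06133444]
743 [ 0.54055205 -0.2061743 ] [0.88019464 0.47461289] 28.334148409409714 -0.12886804614550146 0.115822354504645 [0.0463708  0.05675761 0.06311977]<stdin>:14: RuntimeWarning: Mean of empty slice.
  ret = um.true_divide(
Traceback (most recent call last):
ValueError: zero-size array to reduction operation minimum which has no identity
```

Run:
```python
from h import *
p=snap('wrist'); print(np.round(p['tool_from_camera'],3),p['fx'],p['cx'],p['cy'])
d=np.load('scene0.npz');X=d['X'];I=d['img'].astype(int)
m=(X[...,0]>.5)&(X[...,0]<.7)&(X[...,1]>0.05)&(X[...,1]<.25)
j=m&(X[...,2]>.025)
for lo,hi in((.03,.05),(.05,.1)):
    Q=X[m&(X[...,2]>lo)&(X[...,2]<hi)]; print(len(Q),cv2.minAreaRect(Q[:,:2].astype(np.float32)))
```

```text
[[-0.001 -0.973 -0.231  0.068]
 [ 1.    -0.001  0.    -0.   ]
 [-0.    -0.231  0.973 -0.163]
 [ 0.     0.     0.     1.   ]] 316.80348062038775 282.67267622746004 208.89162156294466
844 ((0.5953652858734131, 0.11998499184846878), (0.15445421636104584, 0.13746559619903564), 2.932223320007324)
767 ((0.5992183685302734, 0.1418199986219406), (0.12529942393302917, 0.12344828248023987), 42.483543395996094)
```

step_arm(plan=[{"dx":-0.39,"dy":-0.28},{"dx":-0.39,"dy":-0.28},{"dx":-0.39,"dy":-0.28},{"dx":-0.39,"dy":-0.28},{"dx":-0.39,"dy":-0.28},{"dx":-0.39,"dy":-0.28},{"dx":-0.39,"dy":-0.28},{"dx":-0.39,"dy":-0.28},{"dx":-0.39,"dy":-0.28},{"dx":-0.39,"dy":-0.28}])

```text
$.plan[0]: bad value
```

step_arm(plan=[{"dx":-0.39,"dy":-0.28,"dz":0,"rx":0,"ry":0,"rz":0,"claw":0},{"dx":-0.39,"dy":-0.28,"dz":0,"rx":0,"ry":0,"rz":0,"claw":0},{"dx":-0.39,"dy":-0.28,"dz":0,"rx":0,"ry":0,"rz":0,"claw":0},{"dx":-0.39,"dy":-0.28,"dz":0,"rx":0,"ry":0,"rz":0,"claw":0},{"dx":-0.39,"dy":-0.28,"dz":0,"rx":0,"ry":0,"rz":0,"claw":0},{"dx":-0.39,"dy":-0.28,"dz":0,"rx":0,"ry":0,"rz":0,"claw":0},{"dx":-0.39,"dy":-0.28,"dz":0,"rx":0,"ry":0,"rz":0,"claw":0},{"dx":-0.39,"dy":-0.28,"dz":0,"rx":0,"ry":0,"rz":0,"claw":0},{"dx":-0.39,"dy":-0.28,"dz":0,"rx":0,"ry":0,"rz":0,"claw":0},{"dx":-0.39,"dy":-0.28,"dz":0,"rx":0,"ry":0,"rz":0,"claw":0}])

```text
time_s: 2.15
ee_pos: [0.4466, 0.1607, 0.2227]
eef_rot: [3.141, 0.001, 2.886]
force: [0.9, 0.7, -0.4]
grip_width: 0.0942
grip_force: 0.0
```

step_arm(plan=[{"dx":-0.37,"dy":-0.19,"dz":0,"rx":0,"ry":0,"rz":0,"claw":0},{"dx":-0.37,"dy":-0.19,"dz":0,"rx":0,"ry":0,"rz":0,"claw":0},{"dx":-0.37,"dy":-0.19,"dz":0,"rx":0,"ry":0,"rz":0,"claw":0},{"dx":-0.37,"dy":-0.19,"dz":0,"rx":0,"ry":0,"rz":0,"claw":0},{"dx":-0.37,"dy":-0.19,"dz":0,"rx":0,"ry":0,"rz":0,"claw":0},{"dx":0,"dy":0,"dz":0,"rx":0,"ry":0,"rz":0.09,"claw":0},{"dx":0,"dy":0,"dz":0,"rx":0,"ry":0,"rz":0.09,"claw":0},{"dx":0,"dy":0,"dz":0,"rx":0,"ry":0,"rz":0.09,"claw":0},{"dx":0,"dy":0,"dz":0,"rx":0,"ry":0,"rz":0.09,"claw":0},{"dx":0,"dy":0,"dz":0,"rx":0,"ry":0,"rz":0.09,"claw":0}])

```text
time_s: 3.15
ee_pos: [0.6006, 0.0238, 0.2224]
eef_rot: [-3.142, -0.0, 2.173]
force: [0.1, -0.6, 0.5]
grip_width: 0.094
grip_force: 0.0
```

step_arm(plan=[{"dx":0,"dy":0,"dz":0,"rx":0,"ry":0,"rz":0.09,"claw":0},{"dx":0,"dy":0,"dz":0,"rx":0,"ry":0,"rz":0.09,"claw":0},{"dx":0,"dy":0,"dz":0,"rx":0,"ry":0,"rz":0.09,"claw":0},{"dx":0,"dy":0,"dz":0,"rx":0,"ry":0,"rz":0.09,"claw":0},{"dx":0,"dy":0,"dz":0,"rx":0,"ry":0,"rz":0,"claw":0},{"dx":0,"dy":0,"dz":0,"rx":0,"ry":0,"rz":0,"claw":0}])

```text
time_s: 3.75
ee_pos: [0.6006, 0.0238, 0.2224]
eef_rot: [-3.142, -0.0, 1.618]
force: [-0.0, -1.3, 0.9]
grip_width: 0.0941
grip_force: 0.0
```

Run:
```python
from h import *
p=snap('wrist'); save(p,'w1.png'); X=cloud(p); np.savez('w1.npz',X=X,img=p['img'])
for t in ['nut_top','jig','prism']:
    for r in viewer.recognise(t,p)[:2]:
        l,a,b,d=r['rect'];c=X[int((a+d)/2),int((l+b)/2)]
        print(t,round(r['score'],2),np.round(r['rect']),c.round(3))
I=p['img'].astype(int)
m=(X[...,2]>.050)&(X[...,2]<.06)&(X[...,0]>.55)&(X[...,0]<.65)&(X[...,1]>.03)&(X[...,1]<.12)
Q=X[m];print(len(Q),np.median(Q,0),cv2.minAreaRect(Q[:,:2].astype(np.float32)))
m=(X[...,2]>.012)&(X[...,2]<.02)
Q=X[m];print(len(Q),cv2.minAreaRect(Q[:,:2].astype(np.float32)))
```

```text
nut_top 0.57 [257. 126. 298. 161.] [0.59  0.081 0.056]
jig 0.98 [190.  21. 367. 176.] [0.589 0.125 0.047]
prism 0.8 [197.  46. 362. 100.] [0.59  0.145 0.074]
840 [0.59163016 0.07990868 0.05503039] ((0.5915971994400024, 0.07940168678760529), (0.02995864674448967, 0.029664386063814163), 28.526893615722656)
23546 ((0.5278034210205078, -0.0210629403591156), (0.4634394943714142, 0.45025673508644104), 2.055873394012451)
```

View pics/w1.png

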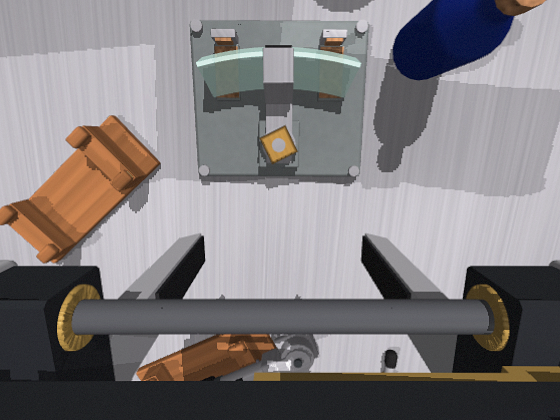

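The nut is at px (278,144), turned about 28° relative to the jig, which sits nearly square to the world; the bottle is top right, clear of the job. Starting with wrench yaw ≈118.5°, the handle swings over the free -y side. Next I'll look at the wrench.

step_arm(plan=[{"dx":-0.425,"dy":-0.153,"dz":0,"rx":0,"ry":0,"rz":0,"claw":0},{"dx":-0.425,"dy":-0.153,"dz":0,"rx":0,"ry":0,"rz":0,"claw":0},{"dx":-0.425,"dy":-0.153,"dz":0,"rx":0,"ry":0,"rz":0,"claw":0},{"dx":-0.425,"dy":-0.153,"dz":0,"rx":0,"ry":0,"rz":0,"claw":0},{"dx":-0.425,"dy":-0.153,"dz":0,"rx":0,"ry":0,"rz":0,"claw":0},{"dx":-0.425,"dy":-0.153,"dz":0,"rx":0,"ry":0,"rz":0,"claw":0},{"dx":0,"dy":0,"dz":0,"rx":0,"ry":0,"rz":0.09,"claw":0},{"dx":0,"dy":0,"dz":0,"rx":0,"ry":0,"rz":0.09,"claw":0},{"dx":0,"dy":0,"dz":0,"rx":0,"ry":0,"rz":0.09,"claw":0},{"dx":0,"dy":0,"dz":0,"rx":0,"ry":0,"rz":0.09,"claw":0}])

```text
time_s: 4.95
ee_pos: [0.5197, -0.235, 0.2225]
eef_rot: [3.142, -0.0, 1.043]
force: [-0.6, -0.2, 0.9]
grip_width: 0.0942
grip_force: 0.0
```

step_arm(plan=[{"dx":0,"dy":0,"dz":0,"rx":0,"ry":0,"rz":0.09,"claw":0},{"dx":0,"dy":0,"dz":0,"rx":0,"ry":0,"rz":0.09,"claw":0},{"dx":0,"dy":0,"dz":0,"rx":0,"ry":0,"rz":0.09,"claw":0},{"dx":0,"dy":0,"dz":0,"rx":0,"ry":0,"rz":0.09,"claw":0},{"dx":0,"dy":0,"dz":0,"rx":0,"ry":0,"rz":0,"claw":0},{"dx":0,"dy":0,"dz":0,"rx":0,"ry":0,"rz":0,"claw":0}])

```text
time_s: 5.55
ee_pos: [0.5197, -0.2349, 0.2225]
eef_rot: [3.142, -0.0, 0.488]
force: [0.4, 0.3, -0.6]
grip_width: 0.0943
grip_force: 0.0
```

Run:
```python
from h import *
print(telemetry.get_obs()['eef_rot'])
p=snap('wrist'); save(p,'w2.png'); X=cloud(p); np.savez('w2.npz',X=X,img=p['img'],Rw=p['Rw'],tw=p['tw'])
for t in ['wrench_grip','wrench_head','rest_grip']:
    for r in viewer.recognise(t,p)[:2]:
        l,a,b,d=r['rect'];c=X[int((a+d)/2),int((l+b)/2)]
        print(t,round(r['score'],2),np.round(r['rect']),c.round(3))
m=(X[...,0]>.38)&(X[...,0]<.72)&(X[...,1]>-.34)&(X[...,1]<-.06)
# handle ridge: points above 0.054 (saddle cheeks ~0.051)
Q=X[m&(X[...,2]>.054)&(X[...,2]<.08)]
c=Q[:,:2].mean(0)
a=np.radians(28); u=np.array([np.cos(a),np.sin(a)]);n=np.array([-u[1],u[0]])
g=np.array([.5,-.243])
s=(Q[:,:2]-g)@u; w=(Q[:,:2]-g)@n
print(s.min(),s.max())
for lo in np.arange(-.1,.2,.015):
    k=(s>=lo)&(s<lo+.015)
    if k.sum()>5: print(round(lo,3),k.sum(),'w',w[k].min().round(4),w[k].max().round(4),'mid',((w[k].min()+w[k].max())/2).round(4),'z',np.percentile(Q[k,2],[50,95]).round(4))
```

```text
[ 3.14157851e+00 -1.68606038e-06  4.87527445e-01]
wrench_grip 0.69 [252.  49. 299. 286.] [ 0.544 -0.212  0.061]
wrench_head 0.7 [310. 336. 332. 339.] [ 0.37  -0.369  0.019]
wrench_head 0.6 [253.  47. 297. 281.] [ 0.546 -0.21   0.061]
rest_grip 0.67 [237. 114. 308. 264.] [ 0.523 -0.22   0.063]
rest_grip 0.58 [  2. 123. 105. 274.] [0.381 0.004 0.012]
-0.07926456400379572 0.1649283133962596
-0.085 119 w -0.0025 0.0168 mid 0.0071 z [0.0596 0.0615]
-0.07 227 w -0.0048 0.0186 mid 0.0069 z [0.062  0.0635]
-0.055 281 w -0.0048 0.0185 mid 0.0069 z [0.0624 0.0638]
-0.04 285 w -0.0047 0.0193 mid 0.0073 z [0.0624 0.0638]
-0.025 300 w -0.0047 0.0191 mid 0.0072 z [0.0625 0.0639]
-0.01 308 w -0.0047 0.019 mid 0.0071 z [0.0624 0.0638]
0.005 316 w -0.0047 0.0188 mid 0.0071 z [0.0624 0.0639]
0.02 332 w -0.0047 0.0185 mid 0.0069 z [0.062  0.0636]
0.035 254 w -0.0026 0.0163 mid 0.0068 z [0.0591 0.0618]
0.05 229 w -0.0016 0.0151 mid 0.0068 z [0.0595 0.0613]
0.065 242 w -0.0016 0.0149 mid 0.0066 z [0.0591 0.0612]
0.08 262 w -0.0016 0.0146 mid 0.0065 z [0.0587 0.0605]
0.095 326 w -0.0047 0.0179 mid 0.0066 z [0.0637 0.0658]
0.11 383 w -0.0046 0.0188 mid 0.0071 z [0.0648 0.0661]
0.125 529 w -0.0123 0.0253 mid 0.0065 z [0.0646 0.0662]
0.14 702 w -0.0132 0.0273 mid 0.007 z [0.0648 0.0686]
0.155 269 w -0.0103 0.0239 mid 0.0068 z [0.0615 0.0657]
```

View pics/w2.png

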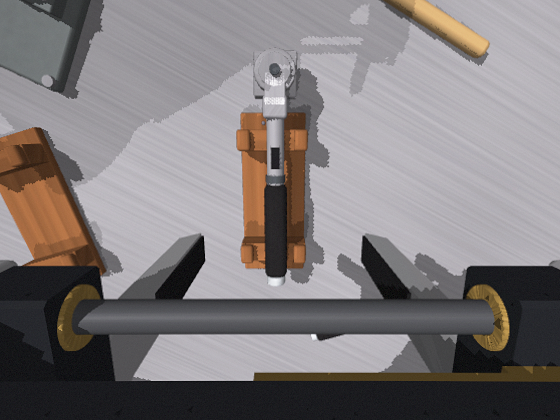

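The large wrench lies straight up the picture: grip px (275,235), head px (275,70). Its yaw is 28°, matching the tool, and both its length and heights check out. The tool can descend onto grip x≈+25 mm, near the balance point.

step_arm(plan=[{"dx":0.034,"dy":-0.091,"dz":0,"rx":0,"ry":0,"rz":0,"claw":0},{"dx":0,"dy":0,"dz":0.3,"rx":0,"ry":0,"rz":0,"claw":0},{"dx":0,"dy":0,"dz":0.3,"rx":0,"ry":0,"rz":0,"claw":0},{"dx":0,"dy":0,"dz":0.3,"rx":0,"ry":0,"rz":0,"claw":0},{"dx":0,"dy":0,"dz":0.3,"rx":0,"ry":0,"rz":0,"claw":0},{"dx":0,"dy":0,"dz":0.25,"rx":0,"ry":0,"rz":0,"claw":0},{"dx":0,"dy":0,"dz":0.2,"rx":0,"ry":0,"rz":0,"claw":0},{"dx":0,"dy":0,"dz":0.1,"rx":0,"ry":0,"rz":0,"claw":0},{"dx":0,"dy":0,"dz":0,"rx":0,"ry":0,"rz":0,"claw":0}])

```text
time_s: 6.65
ee_pos: [0.5181, -0.2246, 0.0466]
eef_rot: [-3.14, 0.001, 0.483]
force: [-0.2, -0.4, 0.3]
grip_width: 0.0939
grip_force: 0.0
```

step_arm(plan=[{"dx":0,"dy":0,"dz":0,"rx":0,"ry":0,"rz":0,"claw":1},{"dx":0,"dy":0,"dz":0,"rx":0,"ry":0,"rz":0,"claw":1},{"dx":0,"dy":0,"dz":0,"rx":0,"ry":0,"rz":0,"claw":1},{"dx":0,"dy":0,"dz":0,"rx":0,"ry":0,"rz":0,"claw":1},{"dx":0,"dy":0,"dz":0,"rx":0,"ry":0,"rz":0,"claw":1},{"dx":0,"dy":0,"dz":0,"rx":0,"ry":0,"rz":0,"claw":1},{"dx":0,"dy":0,"dz":0,"rx":0,"ry":0,"rz":0,"claw":1},{"dx":0,"dy":0,"dz":0,"rx":0,"ry":0,"rz":0,"claw":1}], grip_force=50)

```text
time_s: 7.45
ee_pos: [0.5185, -0.2252, 0.0474]
eef_rot: [-3.142, 0.0, 0.482]
force: [-0.0, -0.6, 0.3]
grip_width: 0.0336
grip_force: 0.0
```

Run:
```python
from h import *
d=np.load('w1.npz');X=d['X'];I=d['img']
hsv=cv2.cvtColor(I,cv2.COLOR_RGB2HSV)
m=(hsv[...,0]>8)&(hsv[...,0]<32)&(hsv[...,1]>110)
m=m.astype(np.uint8); m[:110]=0;m[180:]=0;m[:,:240]=0;m[:,320:]=0
c=max(cv2.findContours(m,cv2.RETR_EXTERNAL,cv2.CHAIN_APPROX_NONE)[0],key=cv2.contourArea)
f=np.zeros_like(m);cv2.drawContours(f,[c],-1,1,-1)
print(cv2.minAreaRect(c))
Q=X[f>0];
for lo in (.040,.046,.048,.050,.052):
    q=Q[(Q[:,2]>lo)&(Q[:,2]<.06)];print(lo,len(q),q.mean(0),cv2.minAreaRect(q[:,:2].astype(np.float32)))
# jig yaw from plate edge pixels: plate points z .012-.02 within window
m=(X[...,2]>.011)&(X[...,2]<.021)&(X[...,0]>.47)&(X[...,0]<.71)&(X[...,1]>.02)&(X[...,1]<.23)
q=X[m];print(cv2.minAreaRect(q[:,:2].astype(np.float32)))
print(telemetry.get_obs())
```

```text
((278.5000305175781, 144.50001525878906), (28.174455642700195, 28.174455642700195), 63.43495178222656)
0.04 794 [0.5916755  0.0793851  0.05466199] ((0.59183669090271, 0.07904013991355896), (0.028928302228450775, 0.028866872191429138), 28.942869186401367)
0.046 794 [0.5916755  0.0793851  0.05466199] ((0.59183669090271, 0.07904013991355896), (0.028928302228450775, 0.028866872191429138), 28.942869186401367)
0.048 794 [0.5916755  0.0793851  0.05466199] ((0.59183669090271, 0.07904013991355896), (0.028928302228450775, 0.028866872191429138), 28.942869186401367)
0.05 789 [0.59162261 0.07945498 0.05469418] ((0.5918201804161072, 0.07907256484031677), (0.028883319348096848, 0.028842823579907417), 29.043521881103516)
0.052 725 [0.5913453  0.07974527 0.05499867] ((0.5914979577064514, 0.07939249277114868), (0.02845851331949234, 0.02768978849053383), 28.46057891845703)
((0.5895968675613403, 0.12473376840353012), (0.19008900225162506, 0.16430680453777313), 2.600388765335083)
{'time_s': 7.45, 'qpos': array([-4.74541603e-01,  5.35898077e-01,  1.63037315e+00,  8.33393165e-07,
        9.75350608e-01,  6.13783153e-01]), 'joint_vel': array([-0.00207683, -0.00187799,  0.00098666,  0.00159698, -0.00082353,
       -0.00072967]), 'tau': array([-2.75646607e-04, -5.99333954e+01, -2.90192288e+01,  5.80358121e-02,
       -2.85805680e-02,  1.20829718e-04]), 'ee_pos': array([ 0.51851974, -0.22521296,  0.04743255]), 'eef_rot': array([-3.14156840e+00,  1.62458306e-05,  4.82471104e-01]), 'force': array([-0.04599378, -0.60511266,  0.32729021]), 'moment': array([-0.07579376,  0.10722182,  0.01554489]), 'grip_force': 0.0, 'grip_width': 0.03356697115626422}
```

step_arm(plan=[{"dx":0,"dy":0,"dz":0,"rx":0,"ry":0,"rz":0,"claw":1},{"dx":0,"dy":0,"dz":0,"rx":0,"ry":0,"rz":0,"claw":1},{"dx":0,"dy":0,"dz":0,"rx":0,"ry":0,"rz":0,"claw":1},{"dx":0,"dy":0,"dz":0,"rx":0,"ry":0,"rz":0,"claw":1},{"dx":0,"dy":0,"dz":0,"rx":0,"ry":0,"rz":0,"claw":1}], grip_force=50)

```text
time_s: 7.95
ee_pos: [0.5185, -0.2253, 0.0474]
eef_rot: [3.142, 0.0, 0.482]
force: [0.4, -1.8, -0.0]
grip_width: 0.0237
grip_force: 50.0
```

step_arm(plan=[{"dx":0,"dy":0,"dz":-0.05,"rx":0,"ry":0,"rz":0,"claw":1},{"dx":0,"dy":0,"dz":-0.1,"rx":0,"ry":0,"rz":0,"claw":1},{"dx":0,"dy":0,"dz":-0.2,"rx":0,"ry":0,"rz":0,"claw":1},{"dx":0,"dy":0,"dz":-0.25,"rx":0,"ry":0,"rz":0,"claw":1},{"dx":0,"dy":0,"dz":-0.25,"rx":0,"ry":0,"rz":0,"claw":1},{"dx":0,"dy":0,"dz":-0.15,"rx":0,"ry":0,"rz":0,"claw":1},{"dx":0,"dy":0,"dz":0,"rx":0,"ry":0,"rz":0,"claw":1},{"dx":0,"dy":0,"dz":0,"rx":0,"ry":0,"rz":0,"claw":1}])

```text
time_s: 8.75
ee_pos: [0.5183, -0.2251, 0.1472]
eef_rot: [-3.141, 0.0, 0.483]
force: [0.2, -0.5, -4.0]
grip_width: 0.0238
grip_force: 50.0
```

```bash
cat > wr.py <<'E'
# wrench in tool frame from wrist cloud
from h import *
from scipy.spatial.transform import Rotation as Ro
def wrench_tool():
    o=telemetry.get_obs(); p=snap('wrist'); X=cloud(p)
    R=Ro.from_euler('xyz',o['eef_rot']).as_matrix()
    T=(X-o['ee_pos'])@R
    m=(T[...,2]>-.03)&(T[...,2]<.004)&(T[...,0]>.03)&(T[...,0]<.2)&(abs(T[...,1])<.03)&(p['z_map']>.05)
    Q=T[m]
    for lo in np.arange(.03,.15,.01):
        q=Q[(Q[:,0]>=lo)&(Q[:,0]<lo+.01)]
        if len(q)>5: print(round(lo,3),len(q),'y',q[:,1].min().round(4),q[:,1].max().round(4),((q[:,1].min()+q[:,1].max())/2).round(4),'z',np.median(q[:,2]).round(4))
    print('xmax',Q[:,0].max()); return p,T
E
python3 - <<'E'
from wr import *
o=telemetry.get_obs();print(o['ee_pos'],o['eef_rot'],o['force'],o['moment'])
p,T=wrench_tool(); save(p,'w3.png')
E
```

```text
[ 0.51829167 -0.22507545  0.14722512] [-3.14137630e+00  1.30798322e-04  4.82555206e-01] [ 0.16001635 -0.45253904 -3.96815177] [-0.13345936  0.25572926  0.02164747]
0.03 703 y -0.0092 0.0081 -0.0006 z -0.012
0.04 743 y -0.0097 0.008 -0.0009 z -0.0119
0.05 754 y -0.0095 0.0083 -0.0006 z -0.0112
0.06 806 y -0.0094 0.0083 -0.0005 z -0.0111
0.07 1076 y -0.0141 0.0111 -0.0015 z -0.0121
0.08 1330 y -0.0126 0.0114 -0.0006 z -0.0173
0.09 1340 y -0.0166 0.0179 0.0006 z -0.0173
0.1 1848 y -0.0214 0.0206 -0.0004 z -0.0169
0.11 2231 y -0.0209 0.0199 -0.0005 z -0.0169
0.12 8 y -0.0207 0.0198 -0.0004 z -0.0117
xmax 0.12057279995725868
```

View pics/w3.png

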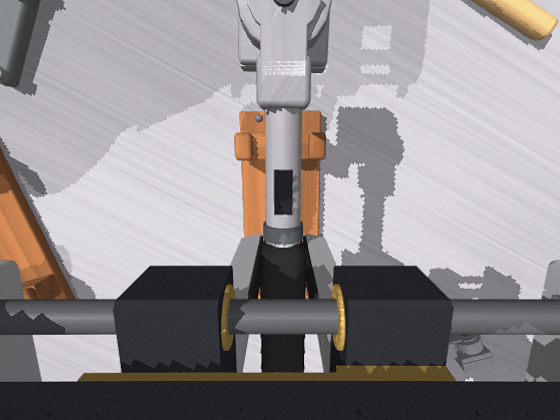

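step_arm(plan=[{"dx":0,"dy":0,"dz":0,"rx":0,"ry":0,"rz":-0.046,"claw":1},{"dx":0,"dy":0,"dz":0,"rx":0,"ry":0,"rz":-0.092,"claw":1},{"dx":0,"dy":0,"dz":0,"rx":0,"ry":0,"rz":-0.092,"claw":1},{"dx":0,"dy":0,"dz":0,"rx":0,"ry":0,"rz":-0.092,"claw":1},{"dx":0,"dy":0,"dz":0,"rx":0,"ry":0,"rz":-0.092,"claw":1},{"dx":0,"dy":0,"dz":0,"rx":0,"ry":0,"rz":-0.092,"claw":1},{"dx":0,"dy":0,"dz":0,"rx":0,"ry":0,"rz":-0.092,"claw":1},{"dx":0,"dy":0,"dz":0,"rx":0,"ry":0,"rz":-0.092,"claw":1},{"dx":0,"dy":0,"dz":0,"rx":0,"ry":0,"rz":-0.092,"claw":1},{"dx":0,"dy":0,"dz":0,"rx":0,"ry":0,"rz":-0.092,"claw":1}])

```text
time_s: 9.8
ee_pos: [0.5181, -0.225, 0.1462]
eef_rot: [-3.14, -0.001, 1.861]
force: [0.5, 0.3, -3.5]
grip_width: 0.0236
grip_force: 50.0
```

step_arm(plan=[{"dx":0,"dy":0,"dz":0,"rx":0,"ry":0,"rz":-0.092,"claw":1},{"dx":0,"dy":0,"dz":0,"rx":0,"ry":0,"rz":-0.046,"claw":1},{"dx":0.09,"dy":0.171,"dz":0,"rx":0,"ry":0,"rz":0,"claw":1},{"dx":0.187,"dy":0.352,"dz":0,"rx":0,"ry":0,"rz":0,"claw":1},{"dx":0.187,"dy":0.352,"dz":0,"rx":0,"ry":0,"rz":0,"claw":1},{"dx":0.187,"dy":0.352,"dz":0,"rx":0,"ry":0,"rz":0,"claw":1},{"dx":0.187,"dy":0.352,"dz":0,"rx":0,"ry":0,"rz":0,"claw":1},{"dx":0.187,"dy":0.352,"dz":0,"rx":0,"ry":0,"rz":0,"claw":1},{"dx":0.09,"dy":0.18,"dz":0,"rx":0,"ry":0,"rz":0,"claw":1},{"dx":0,"dy":0,"dz":0,"rx":0,"ry":0,"rz":0,"claw":1}])

```text
time_s: 10.8
ee_pos: [0.6504, -0.0235, 0.1456]
eef_rot: [-3.14, -0.001, 2.075]
force: [0.4, 0.8, -4.7]
grip_width: 0.0232
grip_force: 50.0
```

Run:
```python
from wr import *
o=telemetry.get_obs();print(o['ee_pos'],o['eef_rot'],o['force'],o['moment'])
p,T=wrench_tool()
y=o['eef_rot'][2];u=np.array([np.cos(y),np.sin(y)]);v=np.array([u[1],-u[0]])
e=np.array([.5917,.0797])-(o['ee_pos'][:2]+.12*u-.0005*v); print('err tool x,y',e@u,e@v)
```

```text
[ 0.65041664 -0.02351133  0.14558967] [-3.13995521e+00 -1.49228005e-03  2.07497729e+00] [ 0.38194512  0.80401136 -4.65688565] [-0.20633955 -0.03550397  0.01551702]
0.03 689 y -0.0099 0.0076 -0.0012 z -0.0119
0.04 731 y -0.0104 0.0073 -0.0015 z -0.0121
0.05 761 y -0.0102 0.0072 -0.0015 z -0.0112
0.06 787 y -0.0101 0.0076 -0.0012 z -0.0111
0.07 974 y -0.0148 0.0098 -0.0025 z -0.0113
0.08 1325 y -0.0132 0.0108 -0.0012 z -0.0172
0.09 1367 y -0.0132 0.0107 -0.0013 z -0.0172
0.1 1632 y -0.0219 0.0192 -0.0014 z -0.0171
0.11 2514 y -0.0224 0.0195 -0.0014 z -0.0169
0.12 219 y -0.0213 0.0194 -0.0009 z -0.0138
xmax 0.12283098560093063
err tool x,y -0.0012657658379986857 -0.0010501447841309642
```

step_arm(plan=[{"dx":0,"dy":0,"dz":0,"rx":0,"ry":0,"rz":0,"claw":1},{"dx":-0.012,"dy":-0.005,"dz":0.1,"rx":0,"ry":0,"rz":0,"claw":1},{"dx":0,"dy":0,"dz":0.2,"rx":0,"ry":0,"rz":0,"claw":1},{"dx":0,"dy":0,"dz":0.15,"rx":0,"ry":0,"rz":0,"claw":1},{"dx":0,"dy":0,"dz":0.1,"rx":0,"ry":0,"rz":0,"claw":1},{"dx":0,"dy":0,"dz":0,"rx":0,"ry":0,"rz":0,"claw":1},{"dx":0,"dy":0,"dz":0,"rx":0,"ry":0,"rz":0,"claw":1},{"dx":0,"dy":0,"dz":0,"rx":0,"ry":0,"rz":0,"claw":1}])

```text
time_s: 11.65
ee_pos: [0.6506, -0.0274, 0.0934]
eef_rot: [3.14, 0.001, 2.072]
force: [0.1, 0.4, -2.5]
grip_width: 0.0236
grip_force: 50.0
```

Run:
```python
from wr import *
o=telemetry.get_obs();print(o['ee_pos'],o['eef_rot'],o['force'],o['moment'],o['grip_width'])
p,T=wrench_tool()
y=o['eef_rot'][2];u=np.array([np.cos(y),np.sin(y)]);v=np.array([u[1],-u[0]])
e=np.array([.5917,.0797])-(o['ee_pos'][:2]+.12*u-.0010*v); print('err tool x,y',e@u,e@v)
s=snap('side');X=cloud(s);l,a,w,h=225,215,90,60
cv2.imwrite('pics/s4.png',cv2.cvtColor(cv2.resize(s['img'][a:a+h,l:l+w],None,fx=8,fy=8,interpolation=cv2.INTER_CUBIC),cv2.COLOR_RGB2BGR))
```

```text
[ 0.65062403 -0.02735722  0.09337162] [3.14038741e+00 7.94956451e-04 2.07209441e+00] [ 0.14154093  0.37269528 -2.51855992] [-0.15735798 -0.03684061 -0.0180111 ] 0.023617974638303015
0.03 689 y -0.0099 0.0075 -0.0012 z -0.0119
0.04 731 y -0.0104 0.0074 -0.0015 z -0.012
0.05 764 y -0.0103 0.0072 -0.0015 z -0.0112
0.06 782 y -0.0101 0.0077 -0.0012 z -0.0112
0.07 968 y -0.0148 0.0095 -0.0026 z -0.0113
0.08 1324 y -0.0132 0.0108 -0.0012 z -0.0172
0.09 1368 y -0.0132 0.0108 -0.0012 z -0.0172
0.1 1622 y -0.0224 0.0197 -0.0014 z -0.0171
0.11 2520 y -0.0223 0.0195 -0.0014 z -0.0169
0.12 210 y -0.0214 0.0194 -0.001 z -0.0137
xmax 0.12284774018625465
err tool x,y 0.0022016342312889898 0.0007738916848785552
```

View pics/s4.png

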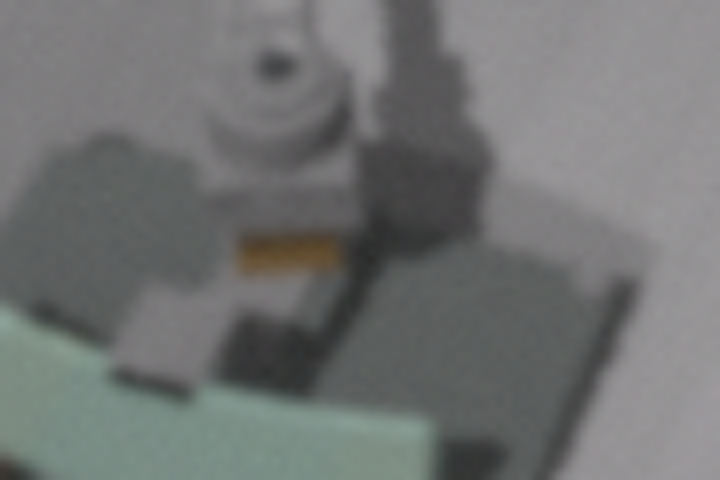

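Run:
```python
from wr import *
p=snap('wrist'); save(p,'w5.png')
a=cv2.imread('pics/w3.png',0);b=cv2.imread('pics/w5.png',0)
for (y0,y1,x0,x1) in((60,110,255,315),(165,245,262,305),(5,60,235,335)):
    t=a[y0:y1,x0:x1]; s=b[max(y0-20,0):y1+20,x0-20:x1+20]
    r=cv2.matchTemplate(s,t,cv2.TM_CCOEFF_NORMED); i=np.unravel_index(r.argmax(),r.shape)
    print(i[0]-(y0-max(y0-20,0)),i[1]-20,r.max())
```

```text
1 3 0.81266356
0 0 0.6831495
8 20 0.32072157
```

The side crop shows the socket straight above the brass nut, lined up with it. I'll correct by 2 mm and go down in small steps, watching the force.

step_arm(plan=[{"dx":0.02,"dy":0.007,"dz":0.05,"rx":0,"ry":0,"rz":0,"claw":1},{"dx":0,"dy":0,"dz":0.05,"rx":0,"ry":0,"rz":0,"claw":1},{"dx":0,"dy":0,"dz":0,"rx":0,"ry":0,"rz":0,"claw":1},{"dx":0,"dy":0,"dz":0,"rx":0,"ry":0,"rz":0,"claw":1}])

```text
time_s: 12.2
ee_pos: [0.6497, -0.0252, 0.0822]
eef_rot: [-3.141, -0.0, 2.072]
force: [0.1, -0.0, -2.9]
grip_width: 0.0239
grip_force: 50.0
```

step_arm(plan=[{"dx":0,"dy":0,"dz":0.03,"rx":0,"ry":0,"rz":0,"claw":1},{"dx":0,"dy":0,"dz":0.03,"rx":0,"ry":0,"rz":0,"claw":1},{"dx":0,"dy":0,"dz":0,"rx":0,"ry":0,"rz":0,"claw":1},{"dx":0,"dy":0,"dz":0,"rx":0,"ry":0,"rz":0,"claw":1}])

```text
time_s: 12.6
ee_pos: [0.6503, -0.0255, 0.0771]
eef_rot: [3.14, 0.001, 2.072]
force: [3.2, -3.5, 3.5]
grip_width: 0.0233
grip_force: 50.0
```

step_arm(plan=[{"dx":-0.015,"dy":0.003,"dz":0,"rx":0,"ry":0,"rz":0,"claw":1},{"dx":0,"dy":0,"dz":0.02,"rx":0,"ry":0,"rz":0,"claw":1},{"dx":0,"dy":0,"dz":0,"rx":0,"ry":0,"rz":0,"claw":1},{"dx":0,"dy":0,"dz":0,"rx":0,"ry":0,"rz":0,"claw":1}])

```text
time_s: 13.0
ee_pos: [0.651, -0.0266, 0.0747]
eef_rot: [3.141, 0.0, 2.072]
force: [2.9, -4.5, 2.3]
grip_width: 0.0238
grip_force: 50.0
```

step_arm(plan=[{"dx":-0.02,"dy":0,"dz":0,"rx":0,"ry":0,"rz":0,"claw":1},{"dx":0,"dy":0,"dz":0.02,"rx":0,"ry":0,"rz":0,"claw":1},{"dx":0,"dy":0,"dz":0,"rx":0,"ry":0,"rz":0,"claw":1},{"dx":0,"dy":0,"dz":0,"rx":0,"ry":0,"rz":0,"claw":1}])

```text
time_s: 13.4
ee_pos: [0.6514, -0.0279, 0.0718]
eef_rot: [-3.141, -0.001, 2.072]
force: [0.2, 0.2, -3.6]
grip_width: 0.024
grip_force: 50.0
```

Free again, so the socket is over the nut. Down the remaining 4 mm.

step_arm(plan=[{"dx":0,"dy":0,"dz":0.02,"rx":0,"ry":0,"rz":0,"claw":1},{"dx":0,"dy":0,"dz":0.02,"rx":0,"ry":0,"rz":0,"claw":1},{"dx":0,"dy":0,"dz":0.01,"rx":0,"ry":0,"rz":0,"claw":1},{"dx":0,"dy":0,"dz":0,"rx":0,"ry":0,"rz":0,"claw":1},{"dx":0,"dy":0,"dz":0,"rx":0,"ry":0,"rz":0,"claw":1}])

```text
time_s: 13.9
ee_pos: [0.6518, -0.0281, 0.0674]
eef_rot: [-3.142, -0.0, 2.072]
force: [-0.6, 0.2, -3.9]
grip_width: 0.0236
grip_force: 50.0
```

step_arm(plan=[{"dx":0,"dy":0,"dz":0.01,"rx":0,"ry":0,"rz":0,"claw":1},{"dx":0,"dy":0,"dz":0.01,"rx":0,"ry":0,"rz":0,"claw":1},{"dx":0,"dy":0,"dz":0,"rx":0,"ry":0,"rz":0,"claw":1},{"dx":0,"dy":0,"dz":0,"rx":0,"ry":0,"rz":0,"claw":1}])

```text
time_s: 14.3
ee_pos: [0.6518, -0.0281, 0.0655]
eef_rot: [3.141, 0.0, 2.072]
force: [-1.3, -0.1, -2.5]
grip_width: 0.0237
grip_force: 50.0
```

Run:
```python
from wr import *
o=telemetry.get_obs();print(o['ee_pos'],o['eef_rot'],o['force'],o['moment'],o['grip_width'])
p,T=wrench_tool(); save(p,'w6.png')
y=o['eef_rot'][2];u=np.array([np.cos(y),np.sin(y)]);v=np.array([u[1],-u[0]])
e=np.array([.5917,.0797])-o['ee_pos'][:2]; print('nut in tool x,y',e@u,e@v)
```

```text
[ 0.65183835 -0.02813104  0.06550887] [3.14149451e+00 6.13921100e-05 2.07210931e+00] [-1.26191675 -0.09564171 -2.52880844] [-0.10008221 -0.05168913 -0.03604676] 0.023711745026926807
0.03 699 y -0.0105 0.0074 -0.0015 z -0.0127
0.04 739 y -0.0103 0.0073 -0.0015 z -0.0132
0.05 762 y -0.0101 0.0071 -0.0015 z -0.0125
0.06 806 y -0.0105 0.007 -0.0017 z -0.0127
0.07 998 y -0.0152 0.0094 -0.0029 z -0.0131
0.08 1360 y -0.0135 0.0105 -0.0015 z -0.0192
0.09 1417 y -0.0133 0.0105 -0.0014 z -0.0195
0.1 2339 y -0.0235 0.0201 -0.0017 z -0.0189
0.11 2806 y -0.0235 0.0202 -0.0016 z -0.0194
0.12 91 y -0.0234 0.0203 -0.0015 z -0.0153
xmax 0.12422109676337056
nut in tool x,y 0.1234638147785222 -0.0009173046503902725
```

View pics/w6.png

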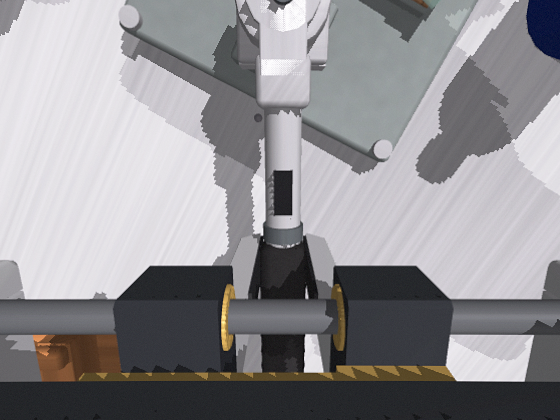

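The head is seated: its top is at z≈0.085 against an expected 0.084. I'll start turning clockwise about the nut axis, first taking up the socket's play.

step_arm(plan=[{"dx":0,"dy":-0.0365,"dz":0,"rx":0,"ry":0,"rz":0.019,"claw":1},{"dx":0,"dy":-0.0365,"dz":0,"rx":0,"ry":0,"rz":0.019,"claw":1},{"dx":0,"dy":-0.0365,"dz":0,"rx":0,"ry":0,"rz":0.019,"claw":1}], grip_force=60)

```text
time_s: 14.65
ee_pos: [0.6419, -0.0335, 0.0656]
eef_rot: [3.141, 0.001, 1.979]
force: [2.3, -2.2, -3.2]
grip_width: 0.0237
grip_force: 60.0
```

step_arm(plan=[{"dx":-0.008,"dy":-0.0365,"dz":0,"rx":0,"ry":0,"rz":0.019,"claw":1},{"dx":0,"dy":-0.0365,"dz":0,"rx":0,"ry":0,"rz":0.019,"claw":1}])

```text
time_s: 14.85
ee_pos: [0.6355, -0.0366, 0.0655]
eef_rot: [3.141, -0.0, 1.92]
force: [4.9, 2.9, -3.8]
grip_width: 0.0236
grip_force: 60.0
```

step_arm(plan=[{"dx":0,"dy":-0.0245,"dz":0,"rx":0,"ry":0,"rz":0.0127,"claw":1},{"dx":0,"dy":-0.0245,"dz":0,"rx":0,"ry":0,"rz":0.0127,"claw":1}])

```text
time_s: 15.05
ee_pos: [0.6313, -0.038, 0.0657]
eef_rot: [3.14, 0.0, 1.881]
force: [5.4, 3.1, -4.7]
grip_width: 0.0235
grip_force: 60.0
```

step_arm(plan=[{"dx":0,"dy":-0.0245,"dz":0,"rx":0,"ry":0,"rz":0.0127,"claw":1},{"dx":0,"dy":-0.0245,"dz":0,"rx":0,"ry":0,"rz":0.0127,"claw":1}])

```text
time_s: 15.25
ee_pos: [0.6267, -0.0394, 0.0657]
eef_rot: [3.14, 0.0, 1.842]
force: [5.0, 3.6, -3.8]
grip_width: 0.0237
grip_force: 60.0
```

step_arm(plan=[{"dx":0.004,"dy":-0.0245,"dz":0,"rx":0,"ry":0,"rz":0.0127,"claw":1},{"dx":0.002,"dy":-0.0245,"dz":0,"rx":0,"ry":0,"rz":0.0127,"claw":1}])

```text
time_s: 15.45
ee_pos: [0.622, -0.0405, 0.0658]
eef_rot: [3.14, 0.001, 1.802]
force: [5.8, 0.2, -4.4]
grip_width: 0.0238
grip_force: 60.0
```

step_arm(plan=[{"dx":0,"dy":-0.0245,"dz":0,"rx":0,"ry":0,"rz":0.0127,"claw":1},{"dx":0,"dy":-0.0245,"dz":0,"rx":0,"ry":0,"rz":0.0127,"claw":1}])

```text
time_s: 15.65
ee_pos: [0.6172, -0.0416, 0.0658]
eef_rot: [3.139, 0.001, 1.762]
force: [8.0, 0.8, -4.3]
grip_width: 0.0234
grip_force: 60.0
```

step_arm(plan=[{"dx":0,"dy":-0.0245,"dz":0,"rx":0,"ry":0,"rz":0.0127,"claw":1},{"dx":0,"dy":-0.0245,"dz":0,"rx":0,"ry":0,"rz":0.0127,"claw":1}])

```text
time_s: 15.85
ee_pos: [0.6124, -0.0424, 0.0658]
eef_rot: [3.139, 0.001, 1.722]
force: [7.1, 1.2, -4.2]
grip_width: 0.0239
grip_force: 60.0
```

step_arm(plan=[{"dx":0,"dy":-0.0245,"dz":0,"rx":0,"ry":0,"rz":0.0127,"claw":1},{"dx":0,"dy":-0.0245,"dz":0,"rx":0,"ry":0,"rz":0.0127,"claw":1}])

```text
time_s: 16.05
ee_pos: [0.6075, -0.0431, 0.0659]
eef_rot: [3.139, 0.001, 1.682]
force: [6.1, 1.1, -3.1]
grip_width: 0.024
grip_force: 60.0
```

Run:
```python
from wr import *
o=telemetry.get_obs();print(o['ee_pos'],o['eef_rot'],o['force'],o['moment'],o['tau'])
p,T=wrench_tool(); save(p,'w7.png')
a=cv2.imread('pics/w6.png')[0:110,225:345];b=cv2.imread('pics/w7.png')[0:110,225:345]
cv2.imwrite('pics/c7.png',cv2.resize(np.hstack([a,b]),None,fx=3.3,fy=3.3,interpolation=cv2.INTER_CUBIC))
```

```text
[ 0.60754806 -0.0431132   0.06586222] [3.13932354e+00 5.61309116e-04 1.68216181e+00] [ 6.14039806  1.10581027 -3.13552935] [ 0.02250728 -1.25925858  0.26430061] [ -1.18872106 -65.68609715 -29.48238909  -0.1492877    1.85063828
  -0.13068549]
0.03 691 y -0.0106 0.0067 -0.002 z -0.0129
0.04 722 y -0.011 0.0066 -0.0022 z -0.0131
0.05 783 y -0.0108 0.007 -0.0019 z -0.0125
0.06 812 y -0.0107 0.0069 -0.0019 z -0.0126
0.07 1023 y -0.0148 0.0089 -0.0029 z -0.0132
0.08 1353 y -0.0141 0.0096 -0.0023 z -0.0191
0.09 1408 y -0.0141 0.0099 -0.0021 z -0.0194
0.1 2401 y -0.0241 0.0195 -0.0023 z -0.0186
0.11 2699 y -0.0242 0.0196 -0.0023 z -0.0192
0.12 55 y -0.0239 0.0193 -0.0023 z -0.0147
xmax 0.122202683246773
```

View pics/c7.png

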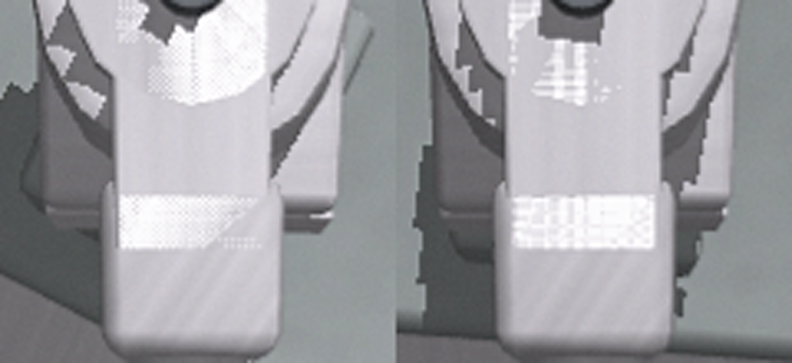

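The handle and socket edges are still parallel in both crops, so it hasn't clicked. The hand also applies a couple (Mz 0.26 Nm), so I'll track the full torque about the nut axis, which is about 1.03 Nm now.

```bash
cat > tq.py <<'E'
from station import telemetry
import numpy as np
o=telemetry.get_obs();d=np.array(o['ee_pos'][:2])-[.5917,.0797];f=o['force'];y=o['eef_rot'][2]
print('T',d[0]*f[1]-d[1]*f[0]+o['moment'][2]-.015,'Mz',o['moment'][2],'ftan',f[0]*np.sin(y)-f[1]*np.cos(y),'frad',f[0]*np.cos(y)+f[1]*np.sin(y),'r',np.hypot(*d),'yaw',y,'dirdiff',np.arctan2(-d[1],-d[0])-y)
E
python3 tq.py
```

```text
T 1.0206145627037644 Mz 0.16089561941299263 ftan 7.03418085923668 frad 1.8913300868557643 r 0.123829110383647 yaw 1.6807418773297027 dirdiff 0.016213533701996408
```

step_arm(plan=[{"dx":0,"dy":-0.0245,"dz":0,"rx":0,"ry":0,"rz":0.0127,"claw":1},{"dx":0,"dy":-0.0245,"dz":0,"rx":0,"ry":0,"rz":0.0127,"claw":1}])

```text
time_s: 16.3
ee_pos: [0.6027, -0.0436, 0.0658]
eef_rot: [3.139, 0.0, 1.642]
force: [5.8, 0.8, -5.4]
grip_width: 0.0237
grip_force: 60.0
```

```bash
python3 tq.py
```

```text
T 0.9998747087205128 Mz 0.2927504737559591 ftan 5.82818314568879 frad 0.40381910505070306 r 0.12377180783780742 yaw 1.6423526029843696 dirdiff 0.017374225809515087
```

step_arm(plan=[{"dx":0,"dy":-0.0245,"dz":0,"rx":0,"ry":0,"rz":0.0127,"claw":1},{"dx":0,"dy":-0.0245,"dz":0,"rx":0,"ry":0,"rz":0.0127,"claw":1}])

```text
time_s: 16.5
ee_pos: [0.5978, -0.0439, 0.0659]
eef_rot: [3.139, 0.0, 1.602]
force: [7.4, 1.8, -4.9]
grip_width: 0.0241
grip_force: 60.0
```

```bash
python3 tq.py
```

```text
T 1.1923363922233405 Mz 0.2853375892584637 ftan 7.4243147717643305 frad 1.5748922297037855 r 0.12373201223558576 yaw 1.6024036494175724 dirdiff 0.01808323202144635
```

step_arm(plan=[{"dx":0,"dy":-0.0245,"dz":0,"rx":0,"ry":0,"rz":0.0127,"claw":1},{"dx":0,"dy":-0.0122,"dz":0,"rx":0,"ry":0,"rz":0.0064,"claw":1}])

```text
time_s: 16.7
ee_pos: [0.5941, -0.0439, 0.0659]
eef_rot: [3.139, 0.0, 1.572]
force: [6.3, 2.6, -4.7]
grip_width: 0.0235
grip_force: 60.0
```

```bash
python3 tq.py
```

```text
T 1.1041967418841638 Mz 0.3372922260967088 ftan 6.27792208872918 frad 2.5996688484511346 r 0.12364783195172069 yaw 1.5724714804066735 dirdiff 0.017977687897801298
```

step_arm(plan=[{"dx":0,"dy":-0.0245,"dz":0,"rx":0,"ry":0,"rz":0.0127,"claw":1}])

```text
time_s: 16.8
ee_pos: [0.5918, -0.0439, 0.0659]
eef_rot: [3.139, 0.0, 1.553]
force: [6.7, 1.0, -4.0]
grip_width: 0.0233
grip_force: 60.0
```

```bash
python3 tq.py
```

```text
T 1.1481395237175651 Mz 0.33714696986606557 ftan 6.660652368384974 frad 1.1443720683894647 r 0.12363521382306228 yaw 1.5528488309006465 dirdiff 0.018697967555314055
```

step_arm(plan=[{"dx":0,"dy":-0.0245,"dz":0,"rx":0,"ry":0,"rz":0.0127,"claw":1}])

```text
time_s: 16.9
ee_pos: [0.5893, -0.0439, 0.0659]
eef_rot: [3.139, 0.0, 1.533]
force: [6.9, 2.4, -5.5]
grip_width: 0.0237
grip_force: 60.0
```

```bash
python3 tq.py
```

```text
T 1.187310702926054 Mz 0.3550629098960414 ftan 6.804588722807207 frad 2.7050768531628493 r 0.12360538240597896 yaw 1.5325910475231026 dirdiff 0.018884775883380556
```

step_arm(plan=[{"dx":0,"dy":-0.0365,"dz":0,"rx":0,"ry":0,"rz":0.019,"claw":1}])

```text
time_s: 17.0
ee_pos: [0.5857, -0.0437, 0.0659]
eef_rot: [3.139, 0.0, 1.503]
force: [7.1, 2.8, -3.7]
grip_width: 0.0233
grip_force: 60.1
```

```bash
python3 tq.py
```

```text
T 1.1710063865982385 Mz 0.32227477667313403 ftan 6.9253374387444335 frad 3.300469289881168 r 0.1235785115461817 yaw 1.5027297745752226 dirdiff 0.019803146145972672
```

step_arm(plan=[{"dx":0.005,"dy":-0.0365,"dz":0,"rx":0,"ry":0,"rz":0.019,"claw":1}])

```text
time_s: 17.1
ee_pos: [0.582, -0.0433, 0.0659]
eef_rot: [3.139, 0.0, 1.473]
force: [7.1, -1.8, -2.8]
grip_width: 0.0234
grip_force: 60.1
```

```bash
python3 tq.py
```

```text
T 1.2458281595982248 Mz 0.36823435291213413 ftan 7.257253201056409 frad -1.0486624294566762 r 0.12337135637659999 yaw 1.4725414797351415 dirdiff 0.01984357893889932
```

step_arm(plan=[{"dx":0,"dy":-0.0245,"dz":0,"rx":0,"ry":0,"rz":0.0127,"claw":1}])

```text
time_s: 17.2
ee_pos: [0.5796, -0.0431, 0.0659]
eef_rot: [3.139, 0.001, 1.453]
force: [8.2, 0.4, -5.0]
grip_width: 0.0236
grip_force: 60.1
```

```bash
python3 tq.py
```

```text
T 1.358299138071491 Mz 0.3654802549835345 ftan 8.140835584641597 frad 1.401779847976771 r 0.1234016061188686 yaw 1.452625972781093 dirdiff 0.019792114271422134
```

step_arm(plan=[{"dx":0,"dy":-0.0245,"dz":0,"rx":0,"ry":0,"rz":0.0127,"claw":1}])

```text
time_s: 17.3
ee_pos: [0.5772, -0.0428, 0.066]
eef_rot: [3.139, 0.0, 1.433]
force: [8.3, -0.6, -4.8]
grip_width: 0.024
grip_force: 60.1
```

```bash
python3 tq.py
```

```text
T 1.3598095418393952 Mz 0.3464246567886867 ftan 8.328131070350596 frad 0.5175368793078198 r 0.1233538621863406 yaw 1.4329613302718833 dirdiff 0.020150188784928247
```

step_arm(plan=[{"dx":0,"dy":-0.0245,"dz":0,"rx":0,"ry":0,"rz":0.0127,"claw":1}])

```text
time_s: 17.4
ee_pos: [0.5748, -0.0425, 0.0659]
eef_rot: [3.139, 0.0, 1.413]
force: [7.3, -0.4, -5.8]
grip_width: 0.024
grip_force: 60.1
```

```bash
python3 tq.py
```

```text
T 1.2514947533761278 Mz 0.3645557020067756 ftan 7.297958673217941 frad 0.7915025214693474 r 0.12334160413716075 yaw 1.4130741478656317 dirdiff 0.020311720956264656
```

step_arm(plan=[{"dx":0,"dy":-0.0245,"dz":0,"rx":0,"ry":0,"rz":0.0127,"claw":1}])

```text
time_s: 17.5
ee_pos: [0.5724, -0.0421, 0.0659]
eef_rot: [3.139, 0.0, 1.393]
force: [7.4, 0.1, -5.4]
grip_width: 0.0235
grip_force: 60.1
```

```bash
python3 tq.py
```

```text
T 1.3035456960928327 Mz 0.41712466970370404 ftan 7.283169071119289 frad 1.431417436083431 r 0.12330049445714761 yaw 1.39311965116344 dirdiff 0.020332314980427535
```

step_arm(plan=[{"dx":0,"dy":-0.0245,"dz":0,"rx":0,"ry":0,"rz":0.0127,"claw":1}])

```text
time_s: 17.6
ee_pos: [0.5699, -0.0416, 0.0659]
eef_rot: [3.139, 0.0, 1.373]
force: [7.0, -0.3, -5.3]
grip_width: 0.0237
grip_force: 60.0
```

```bash
python3 tq.py
```

```text
T 1.169842380597155 Mz 0.32743774723298447 ftan 6.933774049952035 frad 1.1310773212596608 r 0.123283623609818 yaw 1.3731367446484692 dirdiff 0.019723301367682522
```

step_arm(plan=[{"dx":0,"dy":-0.0245,"dz":0,"rx":0,"ry":0,"rz":0.0127,"claw":1}])

```text
time_s: 17.7
ee_pos: [0.5674, -0.0412, 0.0658]
eef_rot: [3.139, 0.0, 1.353]
force: [5.3, 1.1, -3.9]
grip_width: 0.0237
grip_force: 60.0
```

```bash
python3 tq.py
python3 - <<'E'
from wr import *
p,T=wrench_tool(); save(p,'w8.png')
a=cv2.imread('pics/w7.png')[0:110,225:345];b=cv2.imread('pics/w8.png')[0:110,225:345]
cv2.imwrite('pics/c8.png',cv2.resize(np.hstack([a,b]),None,fx=3.3,fy=3.3,interpolation=cv2.INTER_CUBIC))
E
python3 tq.py
```

```text
T 0.885401424663544 Mz 0.2871710871003883 ftan 4.933498709994998 frad 2.1789123898080813 r 0.12327916828576421 yaw 1.353085319878415 dirdiff 0.019152268840511022
0.03 696 y -0.0106 0.0068 -0.0019 z -0.0129
0.04 733 y -0.0109 0.0066 -0.0022 z -0.013
0.05 771 y -0.0108 0.0065 -0.0021 z -0.0125
0.06 815 y -0.0111 0.007 -0.0021 z -0.0126
0.07 998 y -0.0133 0.0092 -0.0021 z -0.0134
0.08 1367 y -0.0142 0.0096 -0.0023 z -0.0191
0.09 1417 y -0.0223 0.0098 -0.0063 z -0.0193
0.1 2433 y -0.0232 0.0204 -0.0014 z -0.0185
0.11 2596 y -0.0241 0.0201 -0.002 z -0.0192
0.12 24 y -0.024 0.0194 -0.0023 z -0.0142
xmax 0.12157021964362971
T 0.8892375909978664 Mz 0.19217608436592787 ftan 5.74061786411934 frad 1.964719222460078 r 0.12329742564311866 yaw 1.3517332966518012 dirdiff 0.018054880380801164
```

View pics/c8.png

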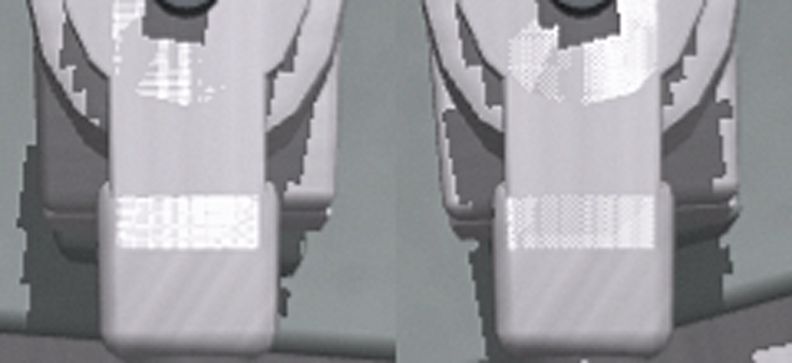

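The torque fell from 1.36 to 0.89 Nm and the right crop shows the socket skewed against the handle: the wrench has clicked. I'm stopping and easing back.

step_arm(plan=[{"dx":0,"dy":0.0245,"dz":0,"rx":0,"ry":0,"rz":-0.0127,"claw":1},{"dx":0,"dy":0.0245,"dz":0,"rx":0,"ry":0,"rz":-0.0127,"claw":1},{"dx":0,"dy":0.0245,"dz":0,"rx":0,"ry":0,"rz":-0.0127,"claw":1},{"dx":0,"dy":0.0245,"dz":0,"rx":0,"ry":0,"rz":-0.0127,"claw":1},{"dx":0,"dy":0.0245,"dz":0,"rx":0,"ry":0,"rz":-0.0127,"claw":1},{"dx":0,"dy":0.0245,"dz":0,"rx":0,"ry":0,"rz":-0.0127,"claw":1},{"dx":0,"dy":0,"dz":0,"rx":0,"ry":0,"rz":0,"claw":1}])

```text
time_s: 18.45
ee_pos: [0.5814, -0.0434, 0.0654]
eef_rot: [-3.141, -0.0, 1.475]
force: [0.7, 0.3, -3.3]
grip_width: 0.0234
grip_force: 60.0
```

```bash
python3 tq.py
```

```text
T -0.004365410681077389 Mz -0.07388962049518641 ftan 0.6797769859904188 frad 0.33014769331084715 r 0.12357716262073182 yaw 1.4745684924845968 dirdiff 0.012899984217731975
```

step_arm(plan=[{"dx":0,"dy":0.0245,"dz":0,"rx":0,"ry":0,"rz":-0.0127,"claw":1},{"dx":0,"dy":0.0245,"dz":0,"rx":0,"ry":0,"rz":-0.0127,"claw":1},{"dx":0,"dy":0,"dz":0,"rx":0,"ry":0,"rz":0,"claw":1},{"dx":0,"dy":0,"dz":-0.03,"rx":0,"ry":0,"rz":0,"claw":1},{"dx":0,"dy":0,"dz":-0.03,"rx":0,"ry":0,"rz":0,"claw":1},{"dx":0,"dy":0,"dz":0,"rx":0,"ry":0,"rz":0,"claw":1}])

```text
time_s: 19.05
ee_pos: [0.5864, -0.0438, 0.072]
eef_rot: [3.141, 0.0, 1.514]
force: [-0.2, 0.1, -3.3]
grip_width: 0.0239
grip_force: 60.0
```

```bash
python3 tq.py
```

```text
T -0.047295567976561655 Mz -0.0030221921222217747 ftan -0.2379972472676408 frad 0.08868074085892921 r 0.12364994810004364 yaw 1.51395710268876 dirdiff 0.013874924562644164
```

step_arm(plan=[{"dx":0,"dy":0,"dz":-0.05,"rx":0,"ry":0,"rz":0,"claw":1},{"dx":0,"dy":0,"dz":-0.1,"rx":0,"ry":0,"rz":0,"claw":1},{"dx":0,"dy":0,"dz":-0.25,"rx":0,"ry":0,"rz":0,"claw":1},{"dx":0,"dy":0,"dz":-0.25,"rx":0,"ry":0,"rz":0,"claw":1},{"dx":0,"dy":0,"dz":-0.1,"rx":0,"ry":0,"rz":0,"claw":1},{"dx":0,"dy":0,"dz":0,"rx":0,"ry":0,"rz":0.04,"claw":1},{"dx":0,"dy":0,"dz":0,"rx":0,"ry":0,"rz":0.09,"claw":1},{"dx":0,"dy":0,"dz":0,"rx":0,"ry":0,"rz":0.09,"claw":1},{"dx":0,"dy":0,"dz":0,"rx":0,"ry":0,"rz":0.09,"claw":1},{"dx":0,"dy":0,"dz":0,"rx":0,"ry":0,"rz":0.09,"claw":1}])

```text
time_s: 20.05
ee_pos: [0.586, -0.0438, 0.1462]
eef_rot: [-3.141, 0.0, 0.88]
force: [0.3, -0.3, -3.1]
grip_width: 0.024
grip_force: 60.0
```

step_arm(plan=[{"dx":0,"dy":0,"dz":0,"rx":0,"ry":0,"rz":0.09,"claw":1},{"dx":0,"dy":0,"dz":0,"rx":0,"ry":0,"rz":0.09,"claw":1},{"dx":0,"dy":0,"dz":0,"rx":0,"ry":0,"rz":0.077,"claw":1},{"dx":0,"dy":0,"dz":0,"rx":0,"ry":0,"rz":0,"claw":1},{"dx":0,"dy":0,"dz":0,"rx":0,"ry":0,"rz":0,"claw":1}])

```text
time_s: 20.55
ee_pos: [0.5861, -0.0438, 0.1463]
eef_rot: [-3.141, 0.0, 0.486]
force: [-0.1, -0.1, -3.0]
grip_width: 0.0235
grip_force: 60.0
```

step_arm(plan=[{"dx":-0.14,"dy":0.12,"dz":0,"rx":0,"ry":0,"rz":0,"claw":1},{"dx":-0.29,"dy":0.26,"dz":0,"rx":0,"ry":0,"rz":0,"claw":1},{"dx":-0.29,"dy":0.26,"dz":0,"rx":0,"ry":0,"rz":0,"claw":1},{"dx":-0.29,"dy":0.26,"dz":0,"rx":0,"ry":0,"rz":0,"claw":1},{"dx":-0.29,"dy":0.26,"dz":0,"rx":0,"ry":0,"rz":0,"claw":1},{"dx":-0.146,"dy":0.129,"dz":0,"rx":0,"ry":0,"rz":0,"claw":1},{"dx":0,"dy":0,"dz":0,"rx":0,"ry":0,"rz":0,"claw":1},{"dx":0,"dy":0,"dz":0,"rx":0,"ry":0,"rz":0,"claw":1}])

```text
time_s: 21.35
ee_pos: [0.5178, -0.225, 0.1464]
eef_rot: [-3.141, -0.0, 0.483]
force: [0.4, 0.3, -3.3]
grip_width: 0.0237
grip_force: 60.0
```

Run:
```python
from wr import *
o=telemetry.get_obs();print(o['ee_pos'],o['eef_rot'],o['force'])
p,T=wrench_tool(); save(p,'w9.png')
a=cv2.imread('pics/w3.png',0)
b=cv2.imread('pics/w9.png',0)
for (y0,y1,x0,x1) in((40,115,255,315),(165,250,262,305),(20,70,235,335)):
    t=a[y0:y1,x0:x1]; s=b[y0-20:y1+20,x0-20:x1+20]
    r=cv2.matchTemplate(s,t,cv2.TM_CCOEFF_NORMED); i=np.unravel_index(r.argmax(),r.shape)
    print(i[0]-20,i[1]-20,r.max())
```

```text
[ 0.51783067 -0.22501101  0.14640199] [-3.14137627e+00 -5.55171253e-05  4.83390273e-01] [ 0.37677107  0.33927062 -3.27918691]
0.03 713 y -0.0098 0.0081 -0.0009 z -0.0128
0.04 746 y -0.0096 0.0079 -0.0008 z -0.0128
0.05 760 y -0.0094 0.0078 -0.0008 z -0.0125
0.06 816 y -0.0098 0.0082 -0.0008 z -0.0127
0.07 1123 y -0.0145 0.0108 -0.0018 z -0.014
0.08 1364 y -0.0128 0.0112 -0.0008 z -0.0192
0.09 1448 y -0.0224 0.0198 -0.0013 z -0.0194
0.1 2585 y -0.0229 0.0207 -0.0011 z -0.0181
0.11 2288 y -0.0227 0.0208 -0.001 z -0.0194
xmax 0.12217544027793831
0 -1 0.88583004
1 0 0.97010064
-1 -1 0.93078464
```

step_arm(plan=[{"dx":0.005,"dy":0,"dz":0.1,"rx":0,"ry":0,"rz":0,"claw":1},{"dx":0,"dy":0,"dz":0.25,"rx":0,"ry":0,"rz":0,"claw":1},{"dx":0,"dy":0,"dz":0.25,"rx":0,"ry":0,"rz":0,"claw":1},{"dx":0,"dy":0,"dz":0.2,"rx":0,"ry":0,"rz":0,"claw":1},{"dx":0,"dy":0,"dz":0.1,"rx":0,"ry":0,"rz":0,"claw":1},{"dx":0,"dy":0,"dz":0.05,"rx":0,"ry":0,"rz":0,"claw":1},{"dx":0,"dy":0,"dz":0,"rx":0,"ry":0,"rz":0,"claw":1},{"dx":0,"dy":0,"dz":0,"rx":0,"ry":0,"rz":0,"claw":1}])

```text
time_s: 22.2
ee_pos: [0.5188, -0.2249, 0.0522]
eef_rot: [3.141, -0.001, 0.482]
force: [-0.4, 0.3, -3.8]
grip_width: 0.0236
grip_force: 60.0
```

step_arm(plan=[{"dx":0,"dy":0,"dz":0.01,"rx":0,"ry":0,"rz":0,"claw":1},{"dx":0,"dy":0,"dz":0.01,"rx":0,"ry":0,"rz":0,"claw":1},{"dx":0,"dy":0,"dz":0,"rx":0,"ry":0,"rz":0,"claw":1},{"dx":0,"dy":0,"dz":0,"rx":0,"ry":0,"rz":0,"claw":1}])

```text
time_s: 22.6
ee_pos: [0.5183, -0.2249, 0.0496]
eef_rot: [3.141, -0.0, 0.482]
force: [0.5, 0.4, -3.7]
grip_width: 0.0236
grip_force: 60.0
```

step_arm(plan=[{"dx":0,"dy":0,"dz":0.01,"rx":0,"ry":0,"rz":0,"claw":1},{"dx":0,"dy":0,"dz":0.008,"rx":0,"ry":0,"rz":0,"claw":1},{"dx":0,"dy":0,"dz":0,"rx":0,"ry":0,"rz":0,"claw":1},{"dx":0,"dy":0,"dz":0,"rx":0,"ry":0,"rz":0,"claw":1}])

```text
time_s: 23.0
ee_pos: [0.5186, -0.2249, 0.0481]
eef_rot: [3.141, -0.0, 0.482]
force: [0.1, 0.8, 5.0]
grip_width: 0.0236
grip_force: 60.0
```

Contact on the saddle. I'll reduce the grip so the wrench settles, then open.

step_arm(plan=[{"dx":0,"dy":0,"dz":0,"rx":0,"ry":0,"rz":0,"claw":1},{"dx":0,"dy":0,"dz":0.006,"rx":0,"ry":0,"rz":0,"claw":1},{"dx":0,"dy":0,"dz":0,"rx":0,"ry":0,"rz":0,"claw":1},{"dx":0,"dy":0,"dz":0,"rx":0,"ry":0,"rz":0,"claw":1}], grip_force=4)

```text
time_s: 23.4
ee_pos: [0.5184, -0.2249, 0.0472]
eef_rot: [3.141, -0.0, 0.482]
force: [-0.5, 1.3, 4.8]
grip_width: 0.0241
grip_force: 4.0
```

step_arm(plan=[{"dx":0,"dy":0,"dz":0,"rx":0,"ry":0,"rz":0,"claw":0},{"dx":0,"dy":0,"dz":0,"rx":0,"ry":0,"rz":0,"claw":0},{"dx":0,"dy":0,"dz":0,"rx":0,"ry":0,"rz":0,"claw":0},{"dx":0,"dy":0,"dz":0,"rx":0,"ry":0,"rz":0,"claw":0},{"dx":0,"dy":0,"dz":0,"rx":0,"ry":0,"rz":0,"claw":0},{"dx":0,"dy":0,"dz":0,"rx":0,"ry":0,"rz":0,"claw":0},{"dx":0,"dy":0,"dz":0,"rx":0,"ry":0,"rz":0,"claw":0}])

```text
time_s: 24.1
ee_pos: [0.5183, -0.2248, 0.047]
eef_rot: [-3.142, 0.0, 0.482]
force: [-0.2, 0.4, -0.2]
grip_width: 0.0766
grip_force: 0.0
```

step_arm(plan=[{"dx":0,"dy":0,"dz":-0.1,"rx":0,"ry":0,"rz":0,"claw":0},{"dx":0,"dy":0,"dz":-0.3,"rx":0,"ry":0,"rz":0,"claw":0},{"dx":0,"dy":0,"dz":-0.4,"rx":0,"ry":0,"rz":0,"claw":0},{"dx":0,"dy":0,"dz":-0.4,"rx":0,"ry":0,"rz":0,"claw":0},{"dx":0,"dy":0,"dz":-0.4,"rx":0,"ry":0,"rz":0,"claw":0},{"dx":0,"dy":0,"dz":-0.1,"rx":0,"ry":0,"rz":0,"claw":0},{"dx":0,"dy":0,"dz":0,"rx":0,"ry":0,"rz":0,"claw":0},{"dx":0,"dy":0,"dz":0,"rx":0,"ry":0,"rz":0,"claw":0}])

```text
time_s: 24.9
ee_pos: [0.5179, -0.2246, 0.2159]
eef_rot: [-3.14, 0.001, 0.482]
force: [-0.9, 0.4, 0.1]
grip_width: 0.0943
grip_force: 0.0
```

Run:
```python
from h import *
p=snap('wrist'); save(p,'w10.png'); X=cloud(p)
m=(X[...,0]>.38)&(X[...,0]<.72)&(X[...,1]>-.34)&(X[...,1]<-.06)
Q=X[m&(X[...,2]>.054)&(X[...,2]<.08)]
a=np.radians(28); u=np.array([np.cos(a),np.sin(a)]);n=np.array([-u[1],u[0]]);g=np.array([.5,-.243])
s=(Q[:,:2]-g)@u; w=(Q[:,:2]-g)@n
print(s.min(),s.max())
for lo in np.arange(-.085,.17,.03):
    k=(s>=lo)&(s<lo+.015)
    if k.sum()>5: print(round(lo,3),k.sum(),'mid',((w[k].min()+w[k].max())/2).round(4),'z',np.percentile(Q[k,2],[50,95]).round(4))
print(telemetry.get_obs()['ee_pos'],telemetry.get_obs()['time_s'])
```

```text
-0.07874527572764368 0.1656460280262469
-0.085 119 mid 0.0093 z [0.0599 0.0616]
-0.055 293 mid 0.0091 z [0.0623 0.0639]
-0.025 310 mid 0.0089 z [0.0624 0.0638]
0.005 321 mid 0.0087 z [0.0624 0.0638]
0.035 264 mid 0.008 z [0.0594 0.0619]
0.065 247 mid 0.0213 z [0.0589 0.061 ]
0.095 337 mid 0.008 z [0.0637 0.0657]
0.125 539 mid 0.0074 z [0.0645 0.0661]
0.155 294 mid 0.0072 z [0.0614 0.0657]
[ 0.51778752 -0.22456303  0.21547043] 24.95
```

View pics/w10.png

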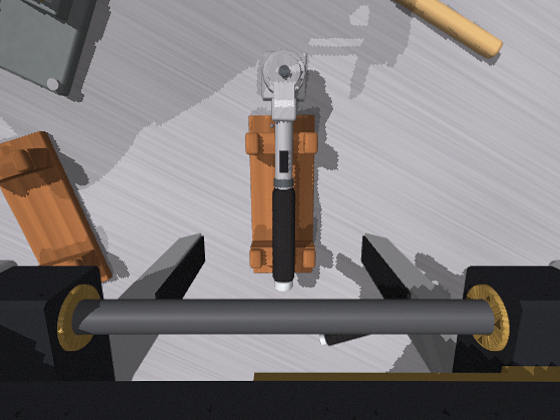

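The wrench lies in its rest as before, head px (285,70) and grip px (284,235). It is within about 2 mm of where it lay, at the same heights, and the gripper is clear.

```bash
python3 -c "
from station import hand_in
print(hand_in())"
```

```text
the job is handed in; nothing more can be done
None
```

I tightened the nut until the wrench clicked, stopped about 0.06 rad past break-over (limit 0.15), then laid the wrench back in its rest within about 2 mm of where it lay, and handed the job in at about 25 s.

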